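Load the bench carousel from the tin rack

TASK

Turn the round tool carousel, going the shorter way round, until its empty trough-shaped cradle lines up with the front tin of the sloped rack. Then slide that front tin sideways out of the rack and into the cradle until it meets the cradle's inner stop, and get out of the way so that the tins behind roll down one place. Leave the other tins in the lane and do not disturb the mallet, stone offcut or brush.

Things in the scene. Friction and masses are not known exactly. Their poses are not given: they have to be found in the camera images.
- rack: Fixed station on the bench: L-shaped plywood board 14 thick carrying the carousel and, beside it, a sheet-steel lane of lying tins. Origin on the carousel's axis at bench height, z up. The lane's centre line is at y = 206, rising 10 degrees towards +x; at its low front end (x near 0) is a stop 44 high, its face at x = -30. The board ends at y = 305; nothing stands beyond it near the lane.
- pocket (a point): Front place of the lane: centre of a tin resting there, (0, 206, 82) in the rack's frame, same axes. Open on both sides: the lane's side walls (106 apart) reach only past the tins behind, starting 40 (carousel side) and 60 (+y side) behind this point. So the front tin can be pushed along its axis in -y with a fingertip on its +y end face, 50 from here. Tins touch each other; only their ends are free.
- carousel (a joint): Angle (rad) of the carousel, a plywood disc of radius 140, top 48 above the bench, turning endlessly; it stays where left (friction 0.15 N m). Grows counter-clockwise seen from above. The cradle faces the front place at 0 and equally at 6.283. Starts at 0.8 to 5.48: below 3.14 clockwise down to 0 is shorter, above it counter-clockwise up to 6.283. Its other loads are fixed, under 90 above the bench.
- knob_grip (a point): Grip point of the carousel's knob, on its axis, 152 above the bench: a wooden bar 16 thick, 76 long, from 123 to 169 above the bench. Axes turn with the carousel; the bar is long in y, pointing along the cradle, and is pinched across x.
- cradle_home (a point): Centre of a tin fully home in the cradle: 84 from the carousel's axis, 78 above the bench, 122 from the front place when lined up. Axes turn with the carousel, +y out of the mouth. The cradle is a wooden trough 66 wide, walls 34 high, flared at the mouth, floor 48 above the bench (4 below the lane's). Its inner stop meets the tin's inner end at home; the outer end is then 134 from the axis.
- tin1: The front tin of the lane, the one to move: a plain tin cylinder 60 in diameter and 100 long with a paper band, about 0.2 to 0.4 kg, lying along its y axis (which is the rack's y). Origin at its centre. It slides with a few newtons.
- tin2: Second tin, same kind, lying just behind tin1; it must end up in the front place. Origin at its centre.
- tin3: Third tin of the lane, same kind. Origin at its centre.
- tin4: Fourth, rearmost tin, same kind. Origin at its centre.
- mallet: Bystander: round wooden mallet head, 92 in diameter, standing on the bench with a short handle stub up, 115 high. Origin under its centre.
- offcut: Bystander: stepped block of grey stone, 120 x 80 x 80. Origin under its centre.
- brush: Bystander: dusting brush, 180 x 50 x 43 with a 30 mm handle stub, bristles down. Origin under its centre.
Not all that is in view belongs to the job. What is shaped like the tin2 but blue or purple is not meant.

How it is judged:
On the way, in this order (a step that is already met when the one before it is completed fails the run):
1. the cradle is lined up with the front of the lane ((value of joint carousel between -0.06 and 0.06 rad or value of joint carousel between 6.2232 and 6.3432 rad)), for 0.2 s.
2. the front tin is fully home in the cradle (y of tin1 in the frame of cradle_home between -0.008 and 0.008 m and x of tin1 in the frame of cradle_home between -0.012 and 0.012 m and z of tin1 in the frame of cradle_home between -0.01 and 0.01 m), for 0.2 s.
At the end, for the whole second after the job is handed in: The carousel is lined up with the lane (within 0.08 rad); tin1 lies in the cradle within 8 mm of fully home (12 mm across, 10 mm in height); tin2, tin3 and tin4 have each rolled down one place in the lane (within about 12 mm, 20 mm along their axes); all tins are at rest (all of step 2 and (value of joint carousel between -0.08 and 0.08 rad or value of joint carousel between 6.2032 and 6.3632 rad) and x of tin2 in the frame of pocket between -0.012 and 0.015 m and y of tin2 in the frame of pocket between -0.02 and 0.02 m and z of tin2 in the frame of pocket between -0.012 and 0.012 m and x of tin3 in the frame of pocket between 0.0475 and 0.0745 m and y of tin3 in the frame of pocket between -0.02 and 0.02 m and z of tin3 in the frame of pocket between -0.0015 and 0.0225 m and x of tin4 in the frame of pocket between 0.107 and 0.134 m and y of tin4 in the frame of pocket between -0.02 and 0.02 m and z of tin4 in the frame of pocket between 0.009 and 0.033 m and linear speed of each of tin1, tin2, tin3, tin4 below 0.02 m/s); the robot touches nothing.
It fails at once if the carousel is turned the longer way round (through more than half a turn) (distance of cradle_home from where it was at the start of the episode above 0.16716 m and value of joint carousel between 0.25 and 6.033 rad).
It fails at once if another tin is taken sideways out of the lane (y of any of tin2, tin3, tin4 in the frame of pocket below -0.04 m or y of any of tin2, tin3, tin4 in the frame of pocket above 0.04 m or z of any of tin2, tin3, tin4 in the frame of pocket below -0.03 m).
It fails at once if a bystander is pushed away or knocked over (distance of any of mallet, offcut, brush from where it was at the start of the episode above 0.03 m or angle between any of mallet, offcut, brush's own z axis and vertical above 0.4 rad).
It also fails if it takes over 67 s, if anything falls off the work surface, if the arm or the gripper's body presses on something with over 40 N, if the wrist force passes 120 N, or if a joint passes its speed limit or range.

ROBOT

A 6-joint arm with a two-finger parallel gripper is mounted at the origin on the work surface. World frame = base frame: x ahead of the robot, y to its left, z up, the work surface at z = 0. Lengths are in m, angles in rad, forces in N, time in s.
With the tool pointing down it reaches from about 0.25 to 0.725 m from the base axis. Payload 9.7 kg.
Tool frame: the origin (TCP) lies midway between the tips of the shut fingers; the grasp point (between the pads) lies 19 mm behind it; z points along the fingers, y is the line along which they close (so a half turn about z gives the same grasp; the last joint's range is limited). The gripper opens to 85 mm and grips with 20 to 120 N. Pads are 22 mm wide; open, the fingers measure 114 mm over their backs; the gripper's body (76 mm by 85 mm) begins 54 mm behind the grasp point. The pads swing forward as they close: fully open they stand 13 mm farther back than shut.
Start: joints at [-1.146, 0.087, 0.176, 1.66, 0, 1.571], TCP at [0.227, -0.501, 0.231] pointing down, gripper open.
Joint ranges: [-3.13, 3.13], [-0.85, 1.81], [-1.15, 1.24], [-2.2, 2.28], [-1.44, 1.52], [-3.14, 3.14]. Speed limits (rad/s): [2.22, 2.22, 2.57, 3.14, 3.14, 3.14].

INTERFACE

Orientations are given as a rotation vector (axis times angle).
In Python, from station import readout, cams, arm gives the robot as it stands.
- The arm moves only by the tool jog_arm, never from a script. Its argument "rows" is a list that holds one entry, the list of rows, each a list of 7 numbers: the turn, a rotation vector about the world's x, y, z in rad, then the shift along the world's x, y, z in cm, then the opening, from 0 (shut) to 1 (fully open). In form: [[[rx, ry, rz, tx, ty, tz, claw], ...]]. A call has 1 to 20 rows; each row is the pose to reach, as a shift and turn from the pose commanded when the call began; what a row does not reach only later rows make up. A row lasts 1/8 s, in which the tool goes at most 62.5 mm and 10.7 degrees, less where a joint would pass 70% of its speed; a pose out of reach is approached as far as the arm can. A call with a gripper value outside its range is refused whole. The fingers move at their own pace and stop on an object; "grip_force" is the grip in N (left out, the last holds). Time passes only in rows, so rows that repeat a pose let the fingers close. It gives the time, the measured TCP pose, the force, the opening and the grip force at its end, in the units of the state.
- readout.get_state(): the state, without advancing time (a new reading comes with each control period).
- cams.read_camera(name): name is "scene" or "top" or "wrist"; returns the picture (480x640x3 uint8, red, green, blue); there is no depth.
- cams.camera_model(name): a dict with "fx", "fy", "cx", "cy" (pixels), "D" ([k1, k2, p1, p2, k3] as OpenCV has them; the pictures are not rectified), "world_to_cam" (4x4, takes a point from world to camera coordinates); the wrist camera has in their place "hand_eye" (4x4, takes a point from camera to tool coordinates, whose origin is the TCP and whose axes are the flange's). Camera axes: x right, y down, z forward; pixel columns grow to the right and rows downward; lengths in m; the calibration is good to about 2 mm. A picture is of the moment at which its call begins: read the wrist's pose just before it. camera_model takes no time and is no camera call.
- arm.sign_off(): hands the job in; it is judged then, once.
The state is a dict: "time": time; "joint_positions": joint angles; "qd": joint speeds; "tau": joint torques, N m; "position": TCP position; "eef_rot": TCP orientation; "contact_force": force on the tool from outside, world axes, zero at the start; "wrist_torque": the same for the moment, N m; "gripper_width": finger opening in m; "finger_force": force on a finger pad.
Only numpy, scipy, OpenCV 4.12 (cv2) and the standard library are available. Lean on these libraries where they do the work, as an engineer would, in place of code of your own. Each camera call takes 0.05 s, during which the arm holds its last target. There are 200 camera calls.

## Working session

There is one attempt and no reset: what is moved stays moved. The work goes in short steps, Python scripts to look and compute and a tool call to move; the robot and the scene stay as the last step left them, time stands still between calls to the robot, and variables do not carry over. Pictures are saved under pics/ and viewed, at most 10 in all, crops included, and the job is handed in when it is done.

Besides the shell and the picture viewer there is one more tool, called after "Request:" as name([rows], argument=value, ...), one row to a line, values as JSON. jog_arm: Moves the arm, as the interface text tells. Its arguments: {"type":"object","properties":{"rows":{"type":"array","items":{"type":"array","items":{"type":"array","items":{"type":"number"}}}},"grip_force":{"type":"number"}},"required":["rows"]}

```bash
mkdir -p pics
python3 - <<'E'
from station import readout, cams
import cv2
for n in ("scene","top"):
    cv2.imwrite(f"pics/{n}0.png",cams.read_camera(n)[:,:,::-1])
    m=cams.camera_model(n); print(n,m)
s=readout.get_state(); print(s["time"],s["position"],s["eef_rot"],s["gripper_width"])
E
```

```text
scene {'fx': 531.6920030427382, 'fy': 531.6920030427382, 'cx': 314.73679844856593, 'cy': 235.28142878893678, 'D': array([-0.00402321,  0.        ,  0.        ,  0.        ,  0.        ]), 'world_to_cam': array([[-0.16863527,  0.98562609, -0.01016659,  0.09257922],
       [ 0.64382983,  0.10233409, -0.75829472, -0.27530699],
       [-0.74635467, -0.13442079, -0.65183261,  1.85344323],
       [ 0.        ,  0.        ,  0.        ,  1.        ]])}
top {'fx': 593.2376747677354, 'fy': 593.2376747677354, 'cx': 323.85122137890966, 'cy': 244.20458666176364, 'D': array([0.04177846, 0.        , 0.        , 0.        , 0.        ]), 'world_to_cam': array([[-0.00423412, -0.99998602,  0.00316821,  0.02156574],
       [-0.99022674,  0.00375109, -0.1394164 ,  0.57513455],
       [ 0.13940256, -0.00372756, -0.99022878,  1.63779768],
       [ 0.        ,  0.        ,  0.        ,  1.        ]])}
0.1 [ 0.22658827 -0.50093235  0.23065402] [-3.06985419e+00 -6.61969612e-01  3.97099315e-04] 0.08524557938156689
```

View pics/top0.png

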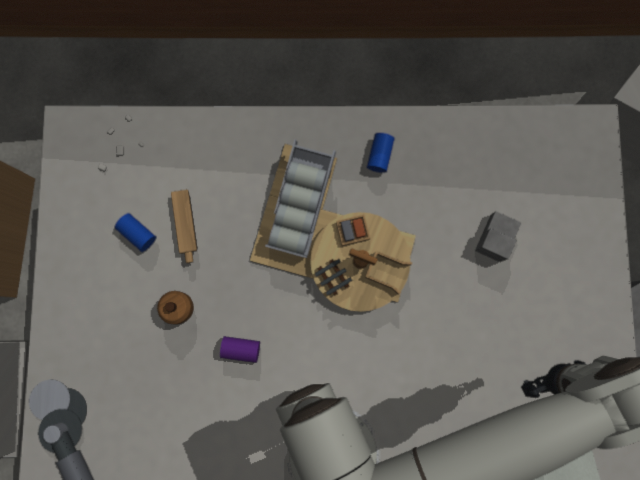

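View pics/scene0.png

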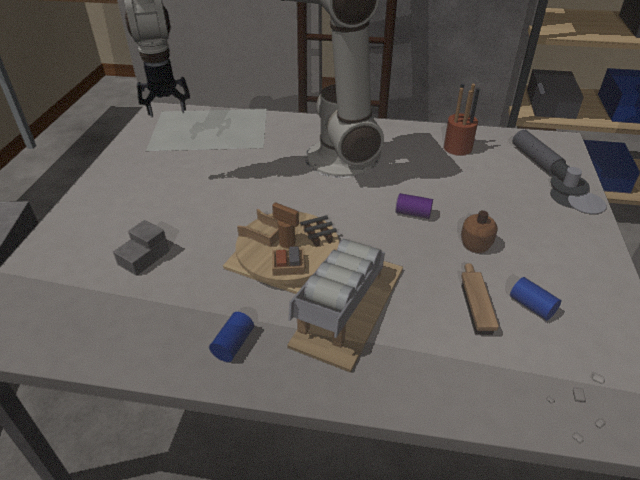

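The top view shows the carousel near (360,262), the lane from (290,240) up to (310,165), with the front tin at (290,240). The cradle opens to the right, near (390,268). I'll enlarge that area next.

Run:
```python
import cv2
a=cv2.imread("pics/top0.png")[140:320,240:430]
a=cv2.convertScaleAbs(a,alpha=1.6)
cv2.imwrite("pics/crop1.png",cv2.resize(a,None,fx=3.33,fy=3.33,interpolation=cv2.INTER_CUBIC))
```

```text
(no output)
```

View pics/crop1.png

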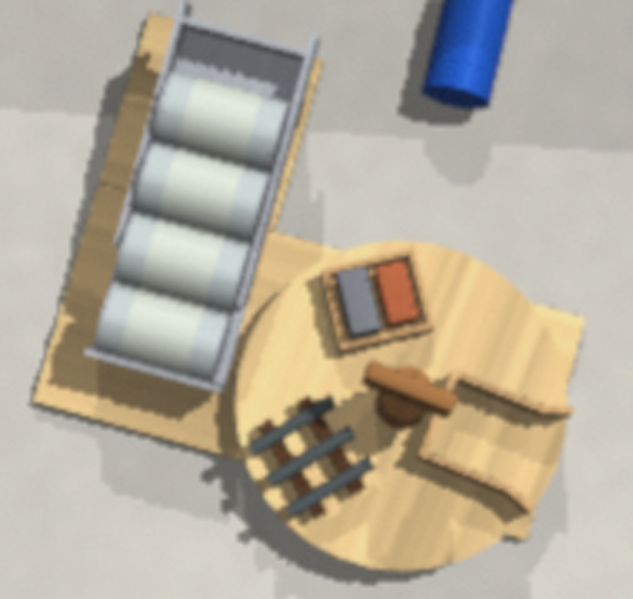

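The crop shows these positions:
- Disc centre is about (400,406).
- The knob bar top runs from (367,372) to (455,400).
- The cradle mouth ends are (571,410) and (527,510), so the cradle points away from the lane.
- Tin centres are (163,330), (182,262), (200,190) and (218,118).
- The board corner is (33,403).

```bash
cat > h.py <<'E'
import numpy as np, cv2
from scipy.optimize import least_squares
from station import readout, cams
def proj(P,m):
    T=m["world_to_cam"]; K=np.array([[m["fx"],0,m["cx"]],[0,m["fy"],m["cy"]],[0,0,1]])
    return cv2.projectPoints(np.float64(P).reshape(-1,1,3),cv2.Rodrigues(T[:3,:3])[0],T[:3,3],K,m["D"])[0][:,0]
def ray(uv,z,m):
    K=np.array([[m["fx"],0,m["cx"]],[0,m["fy"],m["cy"]],[0,0,1]])
    n=cv2.undistortPoints(np.float64(uv).reshape(-1,1,2),K,m["D"])[:,0]
    T=m["world_to_cam"]; R=T[:3,:3]; c=-R.T@T[:3,3]
    d=np.c_[n,np.ones(len(n))]@R
    return c+d*((z-c[2])/d[:,2])[:,None]
def w2(p,P):
    P=np.atleast_2d(P); c,s=np.cos(p[2]),np.sin(p[2])
    return np.c_[p[0]+c*P[:,0]-s*P[:,1],p[1]+s*P[:,0]+c*P[:,1],P[:,2]]
E
python3 - <<'E'
from h import *
m=cams.camera_model("top")
f=lambda L:np.array(L)/3.333+[240,140]
uv=f([(400,406),(163,330),(182,262),(200,190),(218,118)])
P=np.array([(0,0,48),(0,206,82),(59.1,206,92.4),(118.2,206,102.8),(177.3,206,113.3)])/1e3
r=least_squares(lambda p:(proj(w2(p,P),m)-uv).ravel(),[.6,0,0])
print("rack",r.x,"res",r.fun.reshape(-1,2).round(1).tolist())
p=r.x
print("corner pred crop",((proj(w2(p,[[-.04,.305,.014]]),m)-[240,140])*3.333))
print("knob", (k:=ray(f([(368,366),(457,396)]),.169,m)), k.mean(0))
c=ray(f([(571,410),(527,510)]),.082,m).mean(0); i=ray(f([(457,378),(422,455)]),.082,m).mean(0)
yw=np.arctan2
a=yw(*(c-p[[0,1,1]])[1::-1])-np.pi/2-p[2]; b=yw(*(c-i)[1::-1])-np.pi/2-p[2]; d=k[1]-k[0]; e=yw(d[1],d[0])-np.pi/2-p[2]
print("car angle",np.mod([a,b,e],2*np.pi))
for n,q in dict(axis=(0,0,.152),pocket=(0,.206,.082),end=(0,.256,.082),behind=(0,.305,.082)).items(): print(n,w2(p,q))
s=cams.camera_model("scene"); print("scene px axis,pocket,tin4",proj(w2(p,[[0,0,.169],[0,.206,.112],[.177,.206,.143]]),s))
print(cams.camera_model("wrist")["hand_eye"])
E
```

```text
rack [ 0.52642462 -0.08114648 -0.28097953] res [[-0.3, -0.9], [-0.4, 0.2], [-0.2, -0.3], [0.2, 0.3], [0.7, 0.7]]
corner pred crop [[ 42.70719549 355.50015782]]
knob [[ 0.54207457 -0.04941353  0.169     ]
 [ 0.51821016 -0.11859102  0.169     ]] [ 0.53014237 -0.08400227  0.169     ]
car angle [3.02042999 3.03802608 3.09038219]
axis [[ 0.52642462 -0.08114648  0.152     ]]
pocket [[0.58354778 0.11677508 0.082     ]]
end [[0.59741262 0.16481429 0.082     ]]
behind [[0.61100017 0.21189272 0.082     ]]
scene px axis,pocket,tin4 [[284.31426622 206.83431849]
 [357.98846647 246.24912069]
 [328.49576346 283.75726743]]
[[ 6.12164114e-04 -9.55822868e-01 -2.93942631e-01  7.54608237e-02]
 [ 9.99999640e-01  4.12538147e-04  7.41132711e-04  2.19989371e-04]
 [-5.87129046e-04 -2.93942979e-01  9.55822777e-01 -1.42109063e-01]
 [ 0.00000000e+00  0.00000000e+00  0.00000000e+00  1.00000000e+00]]
```

The rack is at (0.526, -0.081) with yaw -0.28, and the carousel is at about 3.05 rad, so clockwise is the shorter way. I'll move above the knob with joint 6 wound to one end, so that one grasp covers the whole turn.

Request:
jog_arm([
  [[0,0,0.18,2,3,1,1],[0,0,0.36,4,6,2,1],[0,0,0.54,6,9,3,1],[0,0,0.72,9,12,3,1],[0,0,0.9,11,15,3,1],[0,0,1.08,13,18,3,1],[0,0,1.26,15,21,3,1],[0,0,1.44,17,24,3,1],[0,0,1.62,19,27,3,1],[0,0,1.8,21,30,3,1],[0,0,1.98,23,33,3,1],[0,0,2.16,26,36,3,1],[0,0,2.34,28,39,3,1],[0,0,2.52,30,41.8,3,1],[0,0,2.52,30,41.8,3,1]],
])

```text
time: 1.98
position: [0.5274, -0.0815, 0.2603]
eef_rot: [-0.303, -3.126, -0.0]
contact_force: [-0.4, -0.0, -1.3]
gripper_width: 0.0856
finger_force: 0.0
```

```bash
python3 -c "
from station import readout
s=readout.get_state();print(s['time'],s['position'],s['eef_rot'],s['joint_positions'])"
```

```text
1.975 [ 0.52735599 -0.08152285  0.26034777] [-3.02577255e-01 -3.12550046e+00 -4.49742668e-04] [-1.53481564e-01  6.20502390e-02  2.06404666e-01  1.71664484e+00
  2.01700305e-04  3.95352340e-02]
```

Request:
jog_arm([
  [[0,0,0.18,0,0,0,1],[0,0,0.36,0,0,0,1],[0,0,0.54,0,0,0,1],[0,0,0.72,0,0,0,1],[0,0,0.9,0,0,0,1],[0,0,1.08,0,0,0,1],[0,0,1.26,0,0,0,1],[0,0,1.4,0,0,0,1],[0,0,1.4,0,0,0,1]],
])

```text
time: 3.1
position: [0.5262, -0.0838, 0.2612]
eef_rot: [1.773, -2.593, -0.0]
contact_force: [-0.2, 0.3, 0.5]
gripper_width: 0.0855
finger_force: 0.0
```

```bash
cat >> h.py <<'E'
def wrist(name=None):
    s=readout.get_state(); m=cams.camera_model("wrist"); im=cams.read_camera("wrist")
    if name: cv2.imwrite(name,im[:,:,::-1])
    T=np.eye(4); T[:3,:3]=cv2.Rodrigues(np.float64(s["eef_rot"]))[0]; T[:3,3]=s["position"]
    m["world_to_cam"]=np.linalg.inv(T@m["hand_eye"]); np.save("w2c.npy",m["world_to_cam"]); return m,s
E
python3 - <<'E'
from h import *
m,s=wrist("pics/w1.png"); print(s["time"],s["position"],s["eef_rot"],s["joint_positions"][5])
p=[.5264,-.0811,-.281]; print(proj(w2(p,[[0,0,.169],[0,0,.048],[0,.206,.112],[0,.206,.082]]),m))
E
```

```text
3.1 [ 0.526217   -0.08377828  0.26122317] [ 1.77342077e+00 -2.59275681e+00 -1.34294871e-04] -1.3575888143749462
[[323.22402578 245.33159246]
 [322.51847459 203.2678862 ]
 [342.83268018 440.8717438 ]
 [341.26987018 417.2543738 ]]
```

View pics/w1.png

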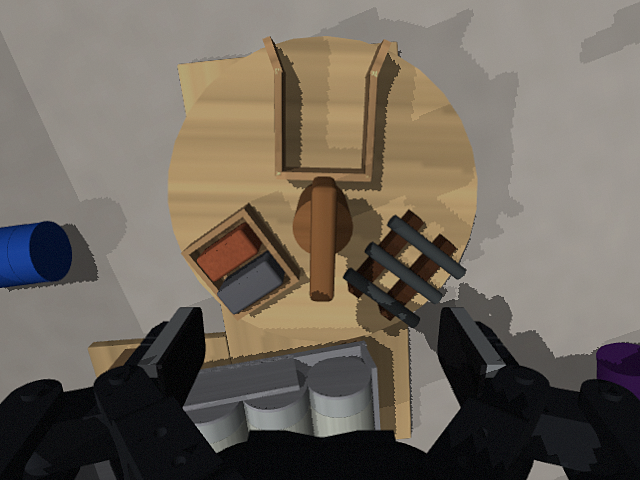

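The wrist view shows the bar running from (322,178) to (321,301), centred between the fingers and parallel to the pads. The cradle is at the top and the lane's front stop is at about (370,390). I'll refine the axis and angle from these points.

Run:
```python
from h import *
m=cams.camera_model("wrist"); m["world_to_cam"]=np.load("w2c.npy")
b=ray([(323,178),(321,301)],.169,m); print("bar",b,b.mean(0),np.linalg.norm(b[1]-b[0]))
d=ray([(168,190),(477,190),(345,37),(230,65),(440,95)],.048,m)
r=least_squares(lambda c:np.hypot(*(d[:,:2]-c[:2]).T)-.14,[.526,-.08]); print("disc",r.x,r.fun)
print(m["world_to_cam"][:3,:3].T@-m["world_to_cam"][:3,3])
t=ray([(362,345),(378,430)],.09,m); print("stop",t,np.arctan2(*(t[1]-t[0])[1::-1])%np.pi-np.pi/2)
print("cradle dir",np.arctan2(*(b[0]-b[1])[1::-1])-np.pi/2)
```

```text
bar [[ 0.51163031 -0.11967209  0.169     ]
 [ 0.54125279 -0.04661862  0.169     ]] [ 0.52644155 -0.08314535  0.169     ] 0.07883083470817315
disc [ 0.52822485 -0.07891448] [-0.00167537  0.0001332   0.00110965  0.00069095 -0.00218764]
[ 0.49972707 -0.15351727  0.40334994]
stop [[0.53688519 0.04283741 0.09      ]
 [0.55372991 0.13723812 0.09      ]] -0.17658002225971448
cradle dir -3.5268231731904645
```

Request:
jog_arm([
  [[0,0,0,0,0.2,-4,1],[0,0,0,0,0.2,-8,1],[0,0,0,0,0.2,-12.7,1],[0,0,0,0,0.2,-12.7,1],[0,0,0,0,0.2,-12.7,0],[0,0,0,0,0.2,-12.7,0],[0,0,0,0,0.2,-12.7,0],[0,0,0,0,0.2,-12.7,0],[0,0,0,0,0.2,-12.7,0],[0,0,0,0,0.2,-12.7,0]],
], grip_force=50)

```text
time: 4.4
position: [0.5264, -0.0808, 0.1353]
eef_rot: [-1.778, 2.59, 0.0]
contact_force: [-4.1, 1.5, 7.5]
gripper_width: 0.0154
finger_force: 50.6
```

Gripped. I'll turn clockwise in two calls.

Request:
jog_arm([
  [[0,0,-0.14,0,0,0,0],[0,0,-0.28,0,0,0,0],[0,0,-0.42,0,0,0,0],[0,0,-0.56,0,0,0,0],[0,0,-0.7,0,0,0,0],[0,0,-0.84,0,0,0,0],[0,0,-0.98,0,0,0,0],[0,0,-1.12,0,0,0,0],[0,0,-1.26,0,0,0,0],[0,0,-1.4,0,0,0,0],[0,0,-1.5,0,0,0,0]],
])

```text
time: 5.78
position: [0.5254, -0.079, 0.1353]
eef_rot: [-0.468, -3.104, -0.006]
contact_force: [-10.1, 13.6, 9.6]
gripper_width: 0.0154
finger_force: 50.9
```

Request:
jog_arm([
  [[0,0,-0.14,0,0,0,0],[0,0,-0.28,0,0,0,0],[0,0,-0.42,0,0,0,0],[0,0,-0.56,0,0,0,0],[0,0,-0.7,0,0,0,0],[0,0,-0.84,0,0,0,0],[0,0,-0.98,0,0,0,0],[0,0,-1.12,0,0,0,0],[0,0,-1.26,0,0,0,0],[0,0,-1.4,0,0,0,0],[0,0,-1.5,0,0,0,0],[0,0,-1.53,0,0,0,0],[0,0,-1.53,0,0,0,0],[0,0,-1.53,0,0,0,0]],
])

```text
time: 7.52
position: [0.5273, -0.078, 0.1353]
eef_rot: [-2.482, -1.921, -0.008]
contact_force: [1.3, 19.0, 5.1]
gripper_width: 0.0155
finger_force: 50.4
```

Run:
```python
from h import *
s=readout.get_state(); R=cv2.Rodrigues(np.float64(s["eef_rot"]))[0]; print("y yaw",np.arctan2(R[1,1],R[0,1]),s["joint_positions"][5],s["contact_force"],s["wrist_torque"])
im=cams.read_camera("top")[150:310,250:420,::-1]; cv2.imwrite("pics/c2.png",cv2.resize(cv2.convertScaleAbs(im,alpha=1.6),None,fx=3.5,fy=3.5,interpolation=cv2.INTER_CUBIC))
```

```text
y yaw -0.2536618521007612 1.6743593338984661 [ 1.28108424 19.0273564   5.10072844] [ 3.22042348 -0.08326804 -0.18001882]
```

View pics/c2.png

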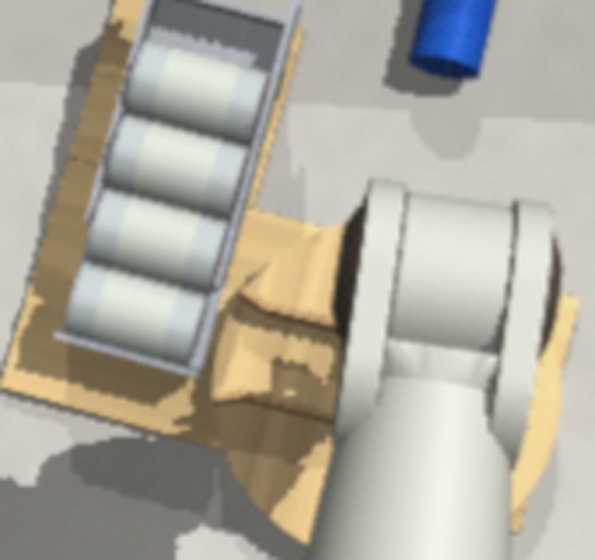

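The cradle now points at the front tin, with its mouth at about (225,350). Next is a wrist view, while still holding the knob, to check the alignment.

Run:
```python
from h import *
m,s=wrist("pics/w2.png")
for yaw in (-.281,-.254):
  p=[.5275,-.0785,yaw]; print(yaw,proj(w2(p,[[0,.156,.112],[0,.256,.112],[0,0,.169],[-.03,.156,.09],[-.03,.256,.09]]),m).round(0).tolist())
```

```text
-0.281 [[333.0, -126.0], [343.0, -471.0], [320.0, 365.0], [256.0, -96.0], [256.0, -402.0]]
-0.254 [[320.0, -126.0], [321.0, -471.0], [320.0, 365.0], [245.0, -94.0], [237.0, -399.0]]
```

View pics/w2.png

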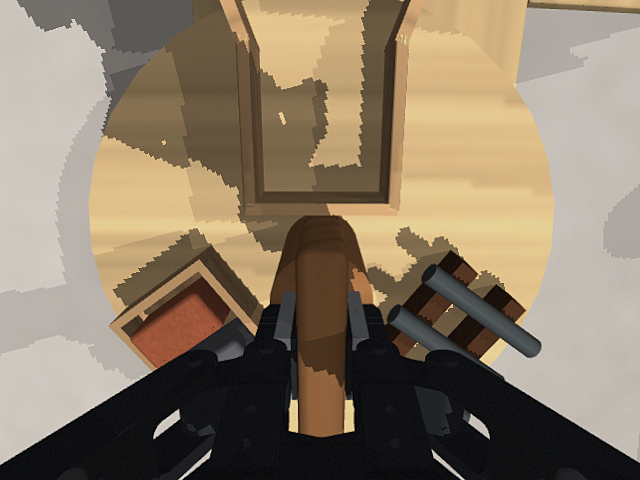

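The tin is out of view, but board edges show at upper right: (528,0) to (518,85), and (532,7) to (639,12). I'll use those for the yaw, and use top-camera line fits on the lane as well.

Run:
```python
from h import *
m=cams.camera_model("wrist"); m["world_to_cam"]=np.load("w2c.npy")
a=ray([(529,1),(517,85),(532,8),(639,12.5)],.014,m); print("edges yaw",np.arctan2(*(a[0]-a[1])[1::-1])-np.pi/2,np.arctan2(*(a[3]-a[2])[1::-1])); print(a)
t=cams.camera_model("top"); f=lambda L:np.array(L)/3.5+[250,150]
def yaw(L,z):
    q=ray(f(L),z,t); return np.arctan2(*(q[-1]-q[0])[1::-1])
q=ray(f([(2,388),(220,447)]),.014,t); print("board front",np.arctan2(*(q[0]-q[1])[1::-1])-np.pi/2,q)
q=ray(f([(60,335),(193,372)]),.09,t); print("stop",np.arctan2(*(q[0]-q[1])[1::-1])-np.pi/2)
P=[.08242,.0928,.1032,.1136]; c=np.vstack([ray(f([u]),z,t) for u,z in zip([(135,312),(156,238),(178,163),(199,88)],P)])
print("tins",c,np.arctan2(*(c[3]-c[0])[1::-1]))
```

```text
edges yaw -0.2829513782713102 -0.26361665288001873
[[ 0.68271009  0.02729533  0.014     ]
 [ 0.66946099 -0.018273    0.014     ]
 [ 0.68399601  0.02308891  0.014     ]
 [ 0.7482996   0.00573351  0.014     ]]
board front -0.26889729496793935 [[0.5316276  0.22886796 0.014     ]
 [0.48258511 0.05090138 0.014     ]]
stop -0.27685828370767296
tins [[0.58375325 0.1167018  0.08242   ]
 [0.64103981 0.09982387 0.0928    ]
 [0.69894053 0.08219873 0.1032    ]
 [0.7566427  0.06540388 0.1136    ]] -0.288435160713774
```

Request:
jog_arm([
  [[0,0,-0.025,0,0.3,0,0],[0,0,-0.025,0,0.3,0,0],[0,0,-0.025,0,0.3,0,0],[0,0,-0.025,0,0.3,0,0.5],[0,0,-0.025,0,0.3,0,0.5],[0,0,-0.025,0,0.3,0,0.5],[0,0,-0.025,0,0.3,5,0.5],[0,0,-0.025,0,0.3,10,0.5],[0,0,-0.025,1.5,5.3,14,0.5],[0,0,-0.025,1.5,5.3,14,0.5],[0,0,-0.025,1.5,5.3,14,0.5]],
])

```text
time: 9.0
position: [0.5416, -0.0281, 0.2736]
eef_rot: [-2.51, -1.889, 0.001]
contact_force: [-0.1, -0.1, 0.3]
gripper_width: 0.0428
finger_force: 0.0
```

Run:
```python
from h import *
m,s=wrist("pics/w3.png"); print(s["time"],s["position"],s["contact_force"])
R=cv2.Rodrigues(np.float64(s["eef_rot"]))[0]; print("y yaw",np.arctan2(R[1,1],R[0,1]))
```

```text
9.0 [ 0.54163052 -0.02810499  0.27355304] [-0.09264051 -0.08199018  0.26379707]
y yaw -0.2801682082078748
```

View pics/w3.png

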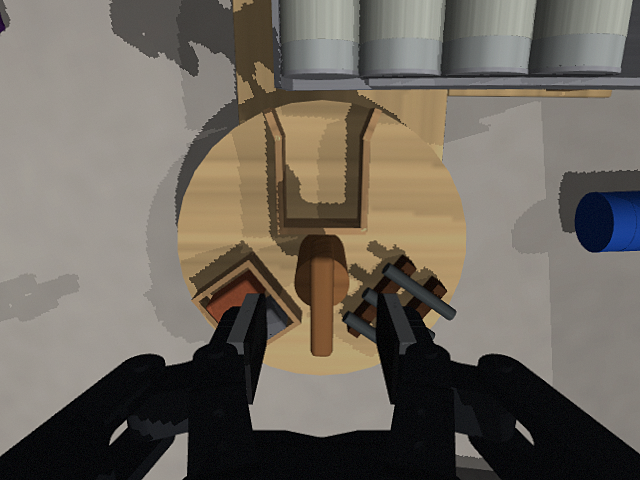

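The wrist view shows the cradle (inner walls u=284 to 361) facing tin1 (u≈284 to 357), with the bar running from (324,238) to (321,354). I'll check the numbers once, then push.

Run:
```python
from h import *
m=cams.camera_model("wrist"); m["world_to_cam"]=np.load("w2c.npy")
b=ray([(324,238),(321,354)],.169,m); print("bar yaw",np.arctan2(*(b[0]-b[1])[1::-1])-np.pi/2,b.mean(0))
c=ray([(281,150),(277,229),(364,150),(367,229)],.082,m); print("walls yaw",[np.arctan2(*(c[i]-c[i+1])[1::-1])-np.pi/2 for i in(0,2)],"mid",(c[0]+c[2])/2,(c[1]+c[3])/2)
t=ray([(320.5,72)],.082,m); print("tin1 near end ctr",t)
e=ray([(281,90),(610,97)],.014,m)
P=np.array([.5838,.1167]);u=np.array([.2745,.9616]);n=np.array([.9616,-.2745])
for nm,q in (("tin",t[0]),("bar",b.mean(0)),("mouthmid",((c[0]+c[2])/2))): d=q[:2]-P; print(nm,"y",d@u,"x",d@n)
```

```text
bar yaw -0.3020350605544788 [ 0.53073053 -0.07136686  0.169     ]
walls yaw [np.float64(-0.3594724915132168), np.float64(-0.2104557373452356)] mid [0.55597399 0.01590803 0.082     ] [ 0.53715622 -0.04832198  0.082     ]
tin1 near end ctr [[0.57084576 0.07352339 0.082     ]]
tin y -0.04507457198742296 x -0.0006048192366938046
bar y -0.1954126667135819 x 0.0005927520277332058
mouthmid y -0.10455979869260992 x 0.000909904523123777
```

Request:
jog_arm([
  [[0,0,0,1.7,5.9,0,0],[0,0,0,3.4,11.8,0,0],[0,0,0,5.1,17.7,0,0],[0,0,0,6.8,23.6,0,0],[0,0,0,6.8,23.6,-5,0],[0,0,0,6.8,23.6,-10,0],[0,0,0,6.8,23.6,-15,0],[0,0,0,6.8,23.6,-20.2,0],[0,0,0,6.8,23.6,-20.2,0],[0,0,0,6.8,23.6,-20.2,0]],
])

```text
time: 10.3
position: [0.6102, 0.2074, 0.074]
eef_rot: [2.511, 1.887, 0.002]
contact_force: [-0.4, 1.0, 0.6]
gripper_width: -0.0001
finger_force: 0.0
```

Run:
```python
from h import *
im=cams.read_camera("scene")[190:350,270:450,::-1]; cv2.imwrite("pics/s3.png",cv2.resize(cv2.convertScaleAbs(im,alpha=1.4),None,fx=3.5,fy=3.5,interpolation=cv2.INTER_CUBIC))
```

```text
(no output)
```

View pics/s3.png

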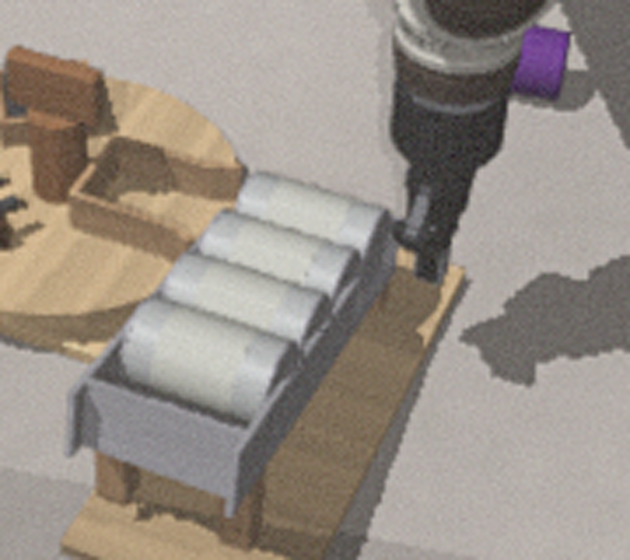

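The closed fingertip is just off tin1's +y end face at (430,265), clear of the lane wall. I'll push most of the way now.

Request:
jog_arm([
  [[0,0,0,-0.55,-1.92,0,0],[0,0,0,-0.82,-2.88,0,0],[0,0,0,-1.1,-3.85,0,0],[0,0,0,-1.37,-4.81,0,0],[0,0,0,-1.65,-5.77,0,0],[0,0,0,-1.92,-6.73,0,0],[0,0,0,-2.2,-7.69,0,0],[0,0,0,-2.47,-8.65,0,0],[0,0,0,-2.75,-9.62,0,0],[0,0,0,-3.02,-10.58,0,0],[0,0,0,-3.3,-11.54,0,0],[0,0,0,-3.57,-12.5,0,0],[0,0,0,-3.84,-13.46,0,0],[0,0,0,-3.84,-13.46,0,0]],
])

```text
time: 12.1
position: [0.5702, 0.0722, 0.0717]
eef_rot: [-2.511, -1.887, 0.004]
contact_force: [-2.9, -0.1, 0.4]
gripper_width: -0.0001
finger_force: 1.2
```

Request:
jog_arm([
  [[0,0,0,-0.08,-0.29,0,0],[0,0,0,-0.16,-0.58,0,0],[0,0,0,-0.25,-0.87,0,0],[0,0,0,-0.33,-1.15,0,0],[0,0,0,-0.33,-1.15,0,0]],
])

```text
time: 12.72
position: [0.568, 0.0615, 0.0724]
eef_rot: [2.511, 1.888, -0.0]
contact_force: [-0.6, -1.0, 0.6]
gripper_width: 0.0
finger_force: 0.5
```

Request:
jog_arm([
  [[0,0,0,-0.05,-0.19,0,0],[0,0,0,-0.05,-0.19,0,0]],
])

```text
time: 12.98
position: [0.5676, 0.0597, 0.0724]
eef_rot: [2.511, 1.888, 0.0]
contact_force: [-1.1, 0.4, 1.5]
gripper_width: 0.0001
finger_force: 0.8
```

Request:
jog_arm([
  [[0,0,0,-0.05,-0.19,0,0],[0,0,0,-0.05,-0.19,0,0]],
])

```text
time: 13.22
position: [0.5676, 0.0596, 0.0728]
eef_rot: [-2.508, -1.889, -0.005]
contact_force: [1.4, 9.4, 0.6]
gripper_width: -0.0005
finger_force: 6.6
```

The force has risen to 9 N and the tip has stopped, so the tin is at the stop. I'll relax and lift straight up.

Request:
jog_arm([
  [[0,0,0,0.05,0.19,0,0],[0,0,0,0.05,0.19,2,0],[0,0,0,0.05,0.19,5,0],[0,0,0,0.05,0.19,10,0],[0,0,0,0.05,0.19,16,0],[0,0,0,-5,0.19,20,0],[0,0,0,-11,-6,20,0],[0,0,0,-15,-12,20,0],[0,0,0,-18,-18,20,0],[0,0,0,-20,-24,20,0],[0,0,0,-20,-30,20,0],[0,0,0,-20,-30,20,0],[0,0,0,-20,-30,20,0]],
])

```text
time: 14.85
position: [0.3662, -0.2441, 0.2719]
eef_rot: [-2.514, -1.883, 0.001]
contact_force: [-0.0, 0.8, -0.1]
gripper_width: 0.0001
finger_force: 0.0
```

Run:
```python
from h import *
im=cams.read_camera("top")[140:320,240:430,::-1]; cv2.imwrite("pics/f1.png",cv2.resize(cv2.convertScaleAbs(im,alpha=1.6),None,fx=3.333,fy=3.333,interpolation=cv2.INTER_CUBIC))
t=cams.camera_model("top"); p=[.5281,-.0784,-.278]
P=np.array([(0,84,78),(0,206,82),(59.1,206,92.4),(118.2,206,102.8),(0,134,78)])/1e3
print(((proj(w2(p,P),t)-[240,140])*3.333).round())
```

```text
[[300. 370.]
 [158. 329.]
 [177. 260.]
 [197. 189.]
 [242. 353.]]
```

View pics/f1.png

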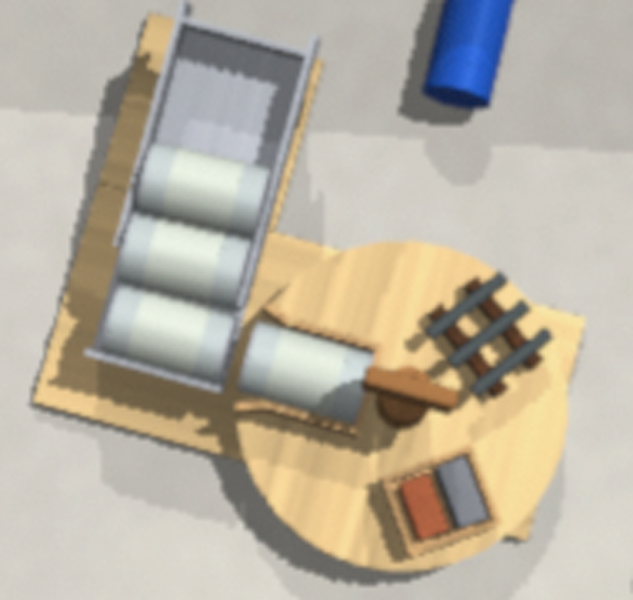

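The top view shows tin1 in the cradle at (307,370). It is 143 px from tin2 in the front place at (164,330), against 142 px predicted. tin3 and tin4 have rolled down one place, and the arm is clear.

```bash
python3 -c "
from station import arm
print(arm.sign_off())"
```

```text
the job is handed in; nothing more can be done
None
```

I turned the carousel clockwise, pushed tin1 into the cradle until it met the inner stop, and let the other three tins roll down one place; the job is handed in, and no verdict was returned.

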